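Set the bottle plate off its stop with a setting bar and hold it pressed

TASK

On the bench scale a white bottle plate lies between two green stops: stand the yellow setting bar upright on the scale's deck, near the middle of whichever gap is wide enough for it, lying flush along that stop's face and with the plate not yet against it, and let go of it. Then push the plate (its black rib is there to grip) flat and square against the bar so that the bar is clamped between plate and stop, and finish while still holding it firmly pressed there, as if a colleague were about to screw it down. Leave the blue bar in its rack and do not knock the amber bottle or the jar.

Things in the scene. Friction and masses are not known exactly. Their poses are not given: they have to be found in the camera images.
- scale: Bench scale standing fixed on the table: stainless deck 300 (x) x 360 (y) mm, its flat top 80 mm above the table. Origin at the table under its centre. Both stops and the plate stand on the deck, with their axes parallel to the scale's at the start (the plate may be up to 1.5 degrees askew).
- slim_stop: Green painted metal stop screwed to the deck (does not move): 160 mm long (along its x), 16 mm wide (y), 22 mm high. Origin at the centre of its underside, on the deck top, 103 mm to one side (+y or -y of the scale, it varies) of the scale's centre.
- broad_stop: The other green stop, same but 48 mm wide (y); 160 mm long (x), 22 mm high. Origin at the centre of its underside, on the deck top, 103 mm from the scale's centre on the side opposite the slim stop.
- rib_mid (a point): Middle of the black grip rib of the loose white bottle plate. Plate 120 (x) x 140 (y) x 20 mm high, about 0.4 kg, slides on the deck between the stops, leaving a gap of some 25 mm to one and 9 mm to the other. The rib stands on the plate's centre: 60 mm long (x), 16 mm thick (y), from 20 to 58 mm above the plate's underside; this point is 40 mm above the underside. x along the stops, y across the gaps, z up.
- yellow_bar_mid (a point): Centre of the loose yellow setting bar, 14 mm thick (y), 64 mm high, 0.12 kg: a foot 80 mm long (x) and 30 mm high, with a grip tab 40 mm long (x) and 34 mm high above its middle, all 14 mm thick. This point is half-way up, 32 mm above its underside; z up. At the start it stands in one slot of the rack, its underside 5 mm above the table.
- blue_bar_mid (a point): Centre of the blue bar, same shape as the yellow one but 10 mm thick, loose in the other slot of the rack. Not to be used.
- rack: Grey plastic rack fixed to the table, 120 (x) x 140 (y) x 18 mm high, with two upright slots 106 mm long (x), 18 mm wide and 13 mm deep at y = +35 and -35 mm (either bar may be in either). Origin at the centre of its underside on the table.
- amber_bottle: Small amber bottle, 48 mm across, 100 mm high, standing on the table; origin at its base. A bystander.
- jar: White jar, 60 mm across, 65 mm high; origin at its base. A bystander.
Mind the look-alikes: they are no part of the job. What is shaped like the part that bears rib_mid but purple is not meant.

How it is judged:
On the way:
1. the yellow bar stands upright on the deck in the wide gap, flush along the stop (within 3 mm and 4 degrees), let go of, the plate not yet pressing on it ((y of yellow_bar_mid in the frame of slim_stop between 0.012 and 0.018 m or y of yellow_bar_mid in the frame of slim_stop between -0.018 and -0.012 m) and x of yellow_bar_mid in the frame of slim_stop between -0.035 and 0.035 m and z of yellow_bar_mid in the frame of slim_stop between 0.029 and 0.035 m and angle between the x axis of yellow_bar_mid and the x axis of slim_stop, either way round below 0.07 rad and angle between yellow_bar_mid's own z axis and vertical below 0.07 rad and contact force between the fingers and yellow_bar below 0.3 N and contact force between plate and yellow_bar below 1 N), for 0.2 s.
At the end, for the whole second after the job is handed in: Bar upright on the deck, within 35 mm of the middle of slim stop and plate, flush on the stop within 2 mm and 2.3 deg; plate flat, square on the bar within 2.5 mm and 2.3 deg; fingers on plate, plate on bar, bar on stop each over 2 N for the last second; robot off the bar, all at rest ((y of yellow_bar_mid in the frame of slim_stop between 0.013 and 0.017 m or y of yellow_bar_mid in the frame of slim_stop between -0.017 and -0.013 m) and x of yellow_bar_mid in the frame of slim_stop between -0.035 and 0.035 m and z of yellow_bar_mid in the frame of slim_stop between 0.029 and 0.035 m and angle between the x axis of each of yellow_bar_mid, rib_mid and the x axis of slim_stop, either way round below 0.04 rad and angle between yellow_bar_mid's own z axis and vertical below 0.05 rad and (y of rib_mid in the frame of slim_stop between 0.0895 and 0.0945 m or y of rib_mid in the frame of slim_stop between -0.0945 and -0.0895 m) and angle between rib_mid's own z axis and vertical below 0.04 rad and z of rib_mid in the frame of slim_stop between 0.037 and 0.043 m and x of rib_mid in the frame of slim_stop between -0.04 and 0.04 m and x of yellow_bar_mid in the frame of rib_mid between -0.035 and 0.035 m and contact force between plate and yellow_bar above 2 N and contact force between yellow_bar and slim_stop above 2 N and contact force between the fingers and plate above 2 N and contact force between each of the arm, the fingers and yellow_bar below 0.3 N and linear speed of each of plate, yellow_bar below 0.01 m/s); the arm keeps its last pose, push and grip.
It fails at once if the blue bar is moved from its slot (distance of blue_bar_mid from where it was at the start of the episode above 0.02 m).
It fails at once if the amber bottle or the jar is shifted more than 30 mm or tipped (distance of any of amber_bottle, jar from where it was at the start of the episode above 0.03 m or angle between any of amber_bottle, jar's own z axis and vertical above 0.4 rad).
It also fails if it takes over 61 s, if anything falls off the work surface, if the arm or the gripper's body presses on something with over 40 N, if the wrist force passes 120 N, or if a joint passes its speed limit or range.

ROBOT

A 6-joint arm with a two-finger parallel gripper is mounted at the origin on the work surface. World frame = base frame: x ahead of the robot, y to its left, z up, the work surface at z = 0. Lengths are in m, angles in rad, forces in N, time in s.
With the tool pointing down it reaches from about 0.275 to 0.975 m from the base axis. Payload 8.4 kg.
Tool frame: the origin (TCP) lies at the very end of the fingers, on their centre line; the grasp point (between the pads) lies 19 mm behind it (bot.tcp_to_grasp is the distance from the TCP to the grasp point, in m); z points along the fingers, y is the line along which they close (so a half turn about z gives the same grasp; the last joint's range is limited). The gripper opens to 92 mm and grips with 3 to 60 N. Pads are 20 mm wide; open, the fingers measure 128 mm over their backs; the gripper's body (75 mm by 189 mm) begins 69 mm behind the grasp point.
Start: joints at [-1.287, 0.353, 1.633, -0, 1.155, -0.002], TCP at [0.176, -0.6, 0.215] pointing down, gripper open.
Joint ranges: [-2.63, 2.63], [-0.92, 2.1], [0.06, 2.66], [-1.3, 4.44], [0, 2.69], [-3.02, 3.02]. Speed limits (rad/s): [2.22, 2.22, 2.79, 3.14, 3.14, 3.14].

INTERFACE

Orientations are given as a unit quaternion [w, x, y, z].
In Python, from rig import bot gives the robot as it stands.
- The arm moves only by the tool jog_arm, never from a script. Its argument "series" is a list of rows, each an object with "grip": the opening, from 0 (shut) to 1 (fully open); "linear": the shift along the tool's x, y, z in mm, a list of three; "turn": the turn about the tool's z in rad. In form: [{"grip": grip, "linear": [x, y, z], "turn": turn}, ...]. A call has 1 to 20 rows; each row shifts and turns the commanded pose from where the row before left it, along the tool's axes as they then stand; what a row does not reach is not made up. A row lasts 1/8 s, in which the tool goes at most 62.5 mm and 10.7 degrees, less where a joint would pass 70% of its speed; a pose out of reach is approached as far as the arm can. A call with a gripper value outside its range is refused whole. The fingers move at their own pace and stop on an object; "grip_force" is the grip in N (left out, the last holds). Time passes only in rows, so rows that do not move let the fingers close. It gives the time, the measured TCP pose, the force, the opening and the grip force at its end, in the units of the state.
- bot.get_obs(): the state, without advancing time (a new reading comes with each control period).
- bot.grab_frame(name): name is "side" or "top" or "wrist"; returns the picture (480x640x3 uint8, red, green, blue); there is no depth.
- bot.camera_info(name): a dict with "fx", "fy", "cx", "cy" (pixels), "rvec" (rotation vector, rad) and "tvec" (3), from world to camera coordinates, as OpenCV has them; the wrist camera has in their place "T_tool_cam" (4x4, takes a point from camera to tool coordinates, whose origin is the TCP and whose axes are the flange's). Camera axes: x right, y down, z forward; pixel columns grow to the right and rows downward; lengths in m; the calibration is good to about 2 mm. A picture is of the moment at which its call begins: read the wrist's pose just before it. camera_info takes no time and is no camera call.
- bot.finish_job(): hands the job in; it is judged then, once.
The state is a dict: "clock": time; "qpos": joint angles; "joint_velocities": joint speeds; "joint_torque": joint torques, N m; "eef_pos": TCP position; "orientation": TCP orientation; "contact_force": force on the tool from outside, world axes, zero at the start; "torque": the same for the moment, N m; "finger_gap": opening from 0.0 (shut) to 1.0 (fully open); "grip_force": force on a finger pad.
Only numpy, scipy, OpenCV 4.12 (cv2) and the standard library are available. Lean on these libraries where they do the work, as an engineer would, in place of code of your own. Each camera call takes 0.05 s, during which the arm holds its last target. There are 200 camera calls.

## Working session

There is one attempt and no reset: what is moved stays moved. The work goes in short steps, Python scripts to look and compute and a tool call to move; the robot and the scene stay as the last step left them, time stands still between calls to the robot, and variables do not carry over. Pictures are saved under pics/ and viewed, at most 10 in all, crops included, and the job is handed in when it is done.

Besides the shell and the picture viewer there is one more tool, called after ">>>" by a JSON object that holds its "op" and its "data", one argument or row to a line. jog_arm: Moves the arm, as the interface text tells. Its arguments: {"type":"object","properties":{"series":{"type":"array","items":{"type":"object","properties":{"grip":{"type":"number"},"linear":{"type":"array","items":{"type":"number"}},"turn":{"type":"number"}}}},"grip_force":{"type":"number"}},"required":["series"]}

```bash
mkdir -p pics; cat > h.py <<'E'
import numpy as np,cv2
from scipy.spatial.transform import Rotation as R
from rig import bot
def cam(n,obs=None):
    c=bot.camera_info(n);K=np.array([[c['fx'],0,c['cx']],[0,c['fy'],c['cy']],[0,0,1]])
    if n=='wrist':
        T=np.array(c['T_tool_cam']);q=obs['orientation'];Rw=R.from_quat([q[1],q[2],q[3],q[0]]).as_matrix()
        return K,Rw@T[:3,:3],Rw@T[:3,3]+np.array(obs['eef_pos'])
    Rc=cv2.Rodrigues(np.array(c['rvec'],float))[0];return K,Rc.T,-Rc.T@np.array(c['tvec'],float)
def ray(C,uv,z):
    K,Rw,o=C;uv=np.atleast_2d(uv).astype(float);d=(Rw@np.linalg.inv(K)@np.c_[uv,np.ones(len(uv))].T).T
    return o+d*((z-o[2])/d[:,2])[:,None]
def shot(n,f):
    o=bot.get_obs();im=bot.grab_frame(n);cv2.imwrite('pics/'+f,im[:,:,::-1]);return im,cam(n,o)
E
python3 - <<'E'
from h import *
for n in('top','side'):
    im,C=shot(n,n+'0.png');print(n,C[2],C[1][:,2])
o=bot.get_obs();print(o);print(bot.camera_info('wrist'))
E
```

```text
top [ 0.3435142  -0.07278395  1.33531513] [ 0.13071963  0.02448921 -0.99111687]
side [0.46008989 0.85297185 0.78945678] [ 0.03185624 -0.78846541 -0.6142536 ]
{'clock': 0.1, 'qpos': array([-1.28741196e+00,  3.53598296e-01,  1.63401003e+00,  3.42203609e-05,
        1.15521193e+00, -2.40621412e-03]), 'joint_velocities': array([ 0.00137641, -0.00197292, -0.00277068,  0.00037135, -0.00081569,
        0.00085814]), 'joint_torque': array([ 1.31349214e-03, -5.94906843e+01, -3.34929013e+01,  6.99163671e-02,
        1.82930951e-02, -2.15793727e-05]), 'eef_pos': array([ 0.17608617, -0.59924066,  0.21394793]), 'orientation': array([-6.09945844e-04,  9.89808627e-01,  1.42402614e-01, -7.04537314e-05]), 'contact_force': array([ 0.22692513,  0.417791  , -1.03721404]), 'torque': array([0.01946705, 0.00836919, 0.04316721]), 'grip_force': 0.0, 'finger_gap': 0.9979073009720928}
{'fx': 416.1793413934471, 'fy': 416.1793413934471, 'cx': 324.1726105400017, 'cy': 237.45722941627898, 'T_tool_cam': array([[-4.56206435e-04, -9.58733725e-01, -2.84305182e-01,
         8.06394550e-02],
       [ 9.99999468e-01, -7.00481444e-04,  7.57527493e-04,
         1.61492564e-04],
       [-9.25417659e-04, -2.84304685e-01,  9.58733534e-01,
        -1.70522883e-01],
       [ 0.00000000e+00,  0.00000000e+00,  0.00000000e+00,
         1.00000000e+00]])}
```

View pics/top0.png

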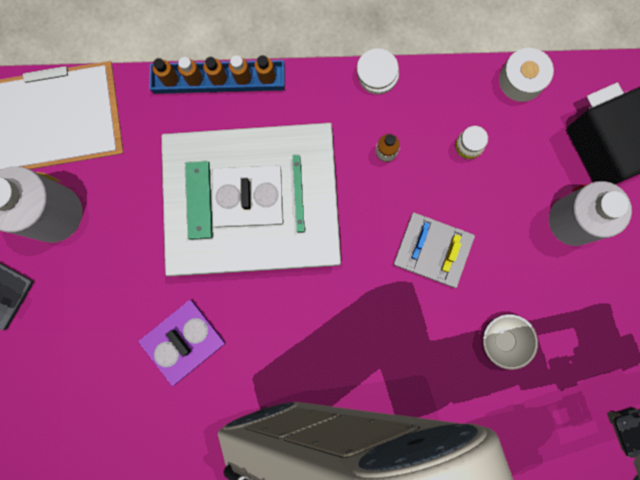

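View pics/side0.png

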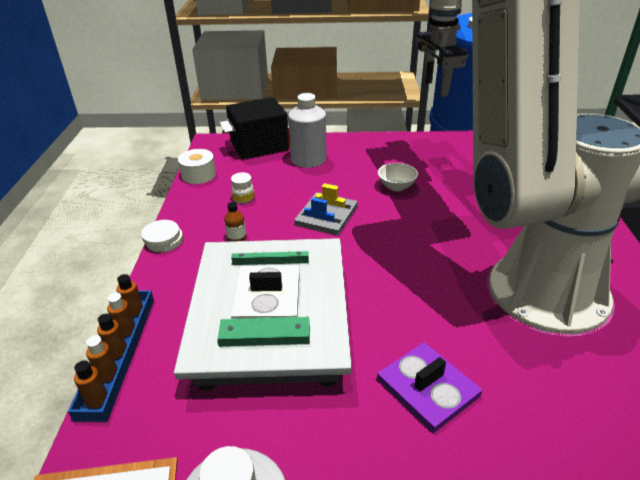

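Top view: the slim stop is at about (298,193), the broad stop at (199,200) and the rib at (246,193). The wide gap is on the slim side. The yellow bar is at (452,253) and blue at (421,240) in the rack at (435,249). The purple look-alike is at (180,342).

```bash
cat >> h.py <<'E'
def mask(im,k):
    h,s,v=cv2.split(cv2.cvtColor(im,cv2.COLOR_RGB2HSV))
    m={'y':(h>22)&(h<36)&(s>120)&(v>70),'b':(h>95)&(h<120)&(s>120)&(v>60),'g':(h>62)&(h<88)&(s>80)&(v>40),'k':(v<50)}[k]
    return m.astype(np.uint8)
def rects(im,C,k,z,box=None,amin=60):
    m=mask(im,k)
    if box: t=np.zeros_like(m);a,b,c,d=box;t[b:d,a:c]=m[b:d,a:c];m=t
    out=[]
    for c in cv2.findContours(m,cv2.RETR_EXTERNAL,cv2.CHAIN_APPROX_NONE)[0]:
        if cv2.contourArea(c)<amin: continue
        P=ray(C,c[:,0],z);r=cv2.minAreaRect((P[:,:2]*1000).astype(np.float32))
        (w,h),a=r[1],r[2]
        if w<h:w,h,a=h,w,a+90
        a=(a+90)%180-90
        out.append((np.round(r[0],1),round(w,1),round(h,1),round(a,2),c[:,0].mean(0).round()))
    return out
E
python3 - <<'E'
from h import *
im=cv2.imread('pics/top0.png')[:,:,::-1].copy();C=cam('top')
print('g',rects(im,C,'g',.102,(170,130,330,270)))
print('y',rects(im,C,'y',.05,(390,200,490,290),20));print('b',rects(im,C,'b',.05,(390,200,490,290),20))
print('k',rects(im,C,'k',.138,(225,160,270,230),20))
print(ray(C,[[388,148],[472,141],[509,340]],.08), ray(C,[[413,213],[475,239],[456,287],[395,263]],.018))
E
```

```text
g [(array([583.9, 200.9]), 159.0, 49.1, 3.14, array([198., 200.])), (array([592.6,  -4. ]), 156.9, 14.7, 2.71, array([298., 195.]))]
y [(array([ 468.2, -320.8]), 80.3, 20.2, -22.01, array([452., 253.]))]
b [(array([ 496.3, -256.7]), 80.7, 13.1, -22.42, array([421., 240.]))]
k [(array([587.1,  98.7]), 58.9, 14.0, -0.08, array([246., 192.]))]
[[ 0.68875873 -0.19198183  0.08      ]
 [ 0.69939902 -0.36705346  0.08      ]
 [ 0.2892219  -0.42000996  0.08      ]] [[ 0.56027416 -0.24704632  0.018     ]
 [ 0.50096986 -0.37719835  0.018     ]
 [ 0.3992345  -0.33196371  0.018     ]
 [ 0.45281954 -0.20464116  0.018     ]]
```

>>> {"op": "jog_arm", "data": {
  "series": [
    {"grip": 0.5, "linear": [0, 0, 0], "turn": 0.17},
    {"grip": 0.5, "linear": [0, 0, 0], "turn": 0.17},
    {"grip": 0.5, "linear": [0, 0, 0], "turn": 0.17},
    {"grip": 0.5, "linear": [0, 0, 0], "turn": 0.169},
    {"grip": 0.5, "linear": [16.5, -37, 5], "turn": 0},
    {"grip": 0.5, "linear": [16.5, -37, 5], "turn": 0},
    {"grip": 0.5, "linear": [16.5, -37, 5], "turn": 0},
    {"grip": 0.5, "linear": [16.5, -37, 5], "turn": 0},
    {"grip": 0.5, "linear": [16.5, -37, 5], "turn": 0},
    {"grip": 0.5, "linear": [16.5, -37, 5], "turn": 0},
    {"grip": 0.5, "linear": [16.5, -37, 5], "turn": 0},
    {"grip": 0.5, "linear": [16.5, -37, 5], "turn": 0},
    {"grip": 0.5, "linear": [16.5, -37, 5], "turn": 0},
    {"grip": 0.5, "linear": [16.5, -37, 5], "turn": 0},
    {"grip": 0.5, "linear": [0, 0, 0], "turn": 0},
    {"grip": 0.5, "linear": [0, 0, 0], "turn": 0}
  ],
  "grip_force": 20
}}

```text
clock: 2.1
eef_pos: [0.4699, -0.3212, 0.1643]
orientation: [0.0, 0.981, -0.195, -0.0]
contact_force: [-0.8, 0.2, 0.5]
finger_gap: 0.498
grip_force: 0.0
```

```bash
cat >> h.py <<'E'
def phi(o):
    q=o['orientation'];x=R.from_quat([q[1],q[2],q[3],q[0]]).as_matrix()[:,0];return np.degrees(np.arctan2(x[1],x[0]))
def totool(o,d):
    a=np.radians(phi(o));return np.round([d[0]*np.cos(a)+d[1]*np.sin(a),d[0]*np.sin(a)-d[1]*np.cos(a)],1)
E
python3 - <<'E'
from h import *
im,C=shot('wrist','w1.png');o=bot.get_obs();print(o['eef_pos'],phi(o),o['contact_force'])
for z in(.069,.035):print(rects(im,C,'y',z),rects(im,C,'b',z))
E
```

```text
[ 0.46971502 -0.32158293  0.1644997 ] -22.541548090749377 [-0.32151632 -0.35648912 -0.52618194]
[(array([ 481.1, -326.1]), 72.8, 14.7, -22.95, array([324., 220.]))] [(array([ 506.5, -267.4]), 73.1, 21.7, -21.8, array([229., 220.]))]
[(array([ 473. , -322.8]), 82.1, 16.6, -22.96, array([324., 220.]))] [(array([ 501.6, -256.6]), 82.5, 24.5, -21.8, array([229., 220.]))]
```

View pics/w1.png

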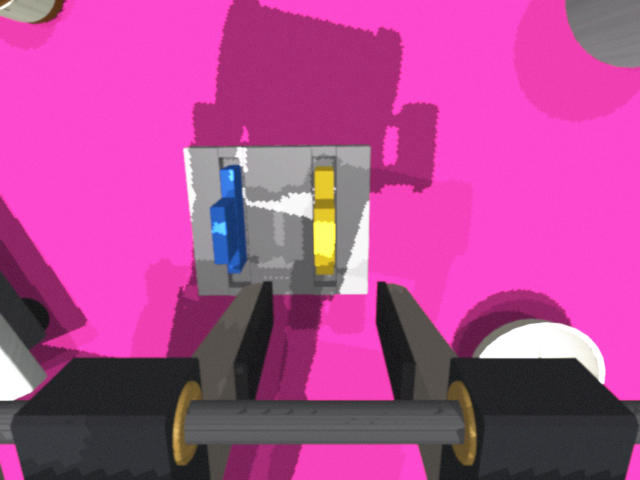

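The yellow bar (columns 313–335, rows 165–274) is centred between the fingers and about 3 mm ahead. The blue bar is well clear to the left. I'll descend and grip.

>>> {"op": "jog_arm", "data": {
  "series": [
    {"grip": 0.5, "linear": [3, 0, 28], "turn": 0.007},
    {"grip": 0.5, "linear": [0, 0, 30], "turn": 0},
    {"grip": 0.5, "linear": [0, 0, 30], "turn": 0},
    {"grip": 0.5, "linear": [0, 0, 25], "turn": 0},
    {"grip": 0.5, "linear": [0, 0, 15], "turn": 0},
    {"grip": 0.5, "linear": [0, 0, 0], "turn": 0},
    {"grip": 0.05, "linear": [0, 0, 0], "turn": 0},
    {"grip": 0.05, "linear": [0, 0, 0], "turn": 0},
    {"grip": 0.05, "linear": [0, 0, 0], "turn": 0},
    {"grip": 0.05, "linear": [0, 0, 0], "turn": 0},
    {"grip": 0.05, "linear": [0, 0, 0], "turn": 0},
    {"grip": 0.05, "linear": [0, 0, 0], "turn": 0}
  ],
  "grip_force": 25
}}

```text
clock: 3.65
eef_pos: [0.4735, -0.3224, 0.0371]
orientation: [0.0, 0.98, -0.199, 0.0]
contact_force: [-0.6, -0.6, 5.7]
finger_gap: 0.152
grip_force: 25.0
```

>>> {"op": "jog_arm", "data": {
  "series": [
    {"grip": 0.05, "linear": [0, 0, -12], "turn": 0},
    {"grip": 0.05, "linear": [0, 0, -30], "turn": 0},
    {"grip": 0.05, "linear": [0, 0, -40], "turn": 0},
    {"grip": 0.05, "linear": [0, 0, -40], "turn": 0},
    {"grip": 0.05, "linear": [0, 0, -33], "turn": 0},
    {"grip": 0.05, "linear": [0, 0, 0], "turn": -0.1115},
    {"grip": 0.05, "linear": [0, 0, 0], "turn": -0.1115},
    {"grip": 0.05, "linear": [0, 0, 0], "turn": -0.1115},
    {"grip": 0.05, "linear": [0, 0, 0], "turn": -0.1115},
    {"grip": 0.05, "linear": [16.7, -41.3, 0], "turn": 0},
    {"grip": 0.05, "linear": [16.7, -41.3, 0], "turn": 0},
    {"grip": 0.05, "linear": [16.7, -41.3, 0], "turn": 0},
    {"grip": 0.05, "linear": [16.7, -41.3, 0], "turn": 0},
    {"grip": 0.05, "linear": [16.7, -41.3, 0], "turn": 0},
    {"grip": 0.05, "linear": [16.7, -41.3, 0], "turn": 0},
    {"grip": 0.05, "linear": [16.7, -41.3, 0], "turn": 0},
    {"grip": 0.05, "linear": [16.7, -41.3, 0], "turn": 0},
    {"grip": 0.05, "linear": [0, 0, 0], "turn": 0},
    {"grip": 0.05, "linear": [0, 0, 0], "turn": 0}
  ]
}}

```text
clock: 6.02
eef_pos: [0.591, 0.0136, 0.1917]
orientation: [0.0, 1.0, 0.023, -0.0]
contact_force: [-0.3, -0.4, -0.4]
finger_gap: 0.152
grip_force: 25.0
```

```bash
python3 - <<'E'
from h import *
im,C=shot('wrist','w2.png');o=bot.get_obs();print(o['eef_pos'],phi(o),o['contact_force'],o['finger_gap'])
print(rects(im,C,'g',.102,None,200));print(rects(im,C,'y',.1365))
E
```

```text
[0.59098007 0.01314499 0.19170729] 2.6111493545982296 [-0.51670354  0.01561169 -0.90434967] 0.150389051446069
[(array([618.8,  -1.2]), 109.7, 15.6, 2.88, array([350., 195.])), (array([585.7, 198.8]), 160.3, 54.6, -0.45, array([ 43., 229.]))]
[(array([564.4,  12. ]), 118.3, 22.1, 2.76, array([324., 298.]))]
```

View pics/w2.png

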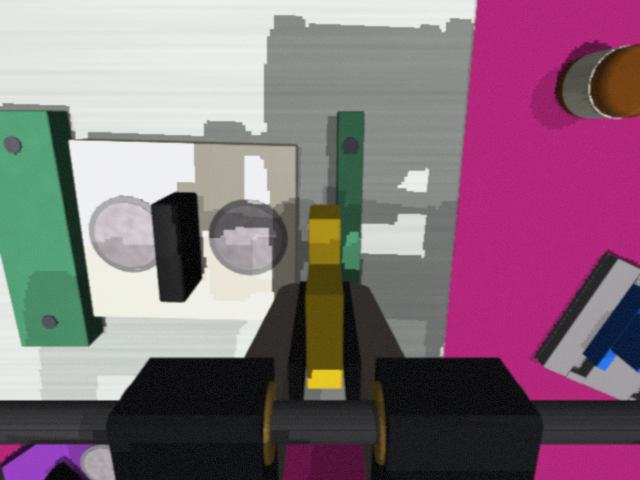

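The slim stop is at columns 337–363, the plate's edge at 298, and the held bar hangs between them. The bottle is clear to the right. I'll centre the bar in the gap and lower it.

>>> {"op": "jog_arm", "data": {
  "series": [
    {"grip": 0.05, "linear": [2, -4.5, 0], "turn": -0.003},
    {"grip": 0.05, "linear": [0, 0, 25], "turn": 0},
    {"grip": 0.05, "linear": [0, 0, 25], "turn": 0},
    {"grip": 0.05, "linear": [0, 0, 15], "turn": 0},
    {"grip": 0.05, "linear": [0, 0, 8], "turn": 0},
    {"grip": 0.05, "linear": [0, 0, 3], "turn": 0},
    {"grip": 0.05, "linear": [0, 0, 0], "turn": 0},
    {"grip": 0.05, "linear": [0, 0, 0], "turn": 0}
  ]
}}

```text
clock: 7.08
eef_pos: [0.5937, 0.0185, 0.1163]
orientation: [-0.0, 1.0, 0.024, 0.001]
contact_force: [0.1, -0.1, -0.4]
finger_gap: 0.15
grip_force: 25.0
```

```bash
python3 - <<'E'
from h import *
im,C=shot('wrist','w3.png');o=bot.get_obs();print(o['eef_pos'],phi(o),o['contact_force'])
print(rects(im,C,'g',.102,None,200));print(rects(im,C,'y',.11))
im,C=shot('side','s3.png');cv2.imwrite('pics/s3c.png',cv2.resize(im[200:400,170:370,::-1],None,fx=3,fy=3))
E
```

```text
[0.5936874  0.01854613 0.11620067] 2.796271900295671 [-0.16422774  0.44815364 -1.30289943]
[(array([542.1, 177.2]), 40.1, 8.2, -9.66, array([  5., 370.])), (array([ 6.29e+02, -1.00e-01]), 89.6, 16.6, 2.62, array([369., 208.]))]
[(array([590.5,  17.8]), 92.6, 17.8, 2.89, array([324., 298.]))]
```

View pics/w3.png

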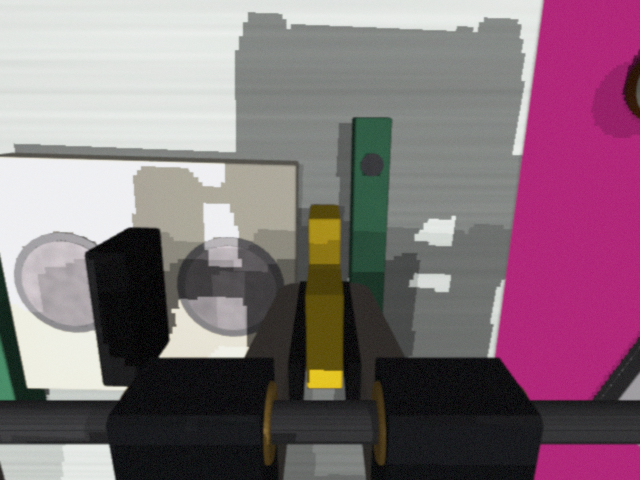

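>>> {"op": "jog_arm", "data": {
  "series": [
    {"grip": 0.05, "linear": [0, 0, 2.5], "turn": 0},
    {"grip": 0.05, "linear": [0, 3, 0], "turn": 0},
    {"grip": 0.05, "linear": [0, 1, 0], "turn": 0},
    {"grip": 0.05, "linear": [0, 0, 0], "turn": 0},
    {"grip": 0.05, "linear": [0, 0, 0], "turn": 0}
  ],
  "grip_force": 15
}}

```text
clock: 7.8
eef_pos: [0.5935, 0.0145, 0.1131]
orientation: [-0.0, 1.0, 0.024, 0.0]
contact_force: [-0.6, -0.8, -0.8]
finger_gap: 0.154
grip_force: 15.0
```

>>> {"op": "jog_arm", "data": {
  "series": [
    {"grip": 0.05, "linear": [0, 1, 0], "turn": 0},
    {"grip": 0.05, "linear": [0, 0, 0], "turn": 0}
  ]
}}

```text
clock: 8.05
eef_pos: [0.5935, 0.0135, 0.1131]
orientation: [0.0, 1.0, 0.024, 0.0]
contact_force: [-0.6, -0.0, -1.0]
finger_gap: 0.152
grip_force: 15.0
```

>>> {"op": "jog_arm", "data": {
  "series": [
    {"grip": 0.05, "linear": [0, 1, 0], "turn": 0},
    {"grip": 0.05, "linear": [0, 0, 0], "turn": 0}
  ]
}}

```text
clock: 8.3
eef_pos: [0.5936, 0.013, 0.1131]
orientation: [-0.0, 1.0, 0.024, 0.0]
contact_force: [0.4, 2.9, -1.8]
finger_gap: 0.146
grip_force: 15.0
```

>>> {"op": "jog_arm", "data": {
  "series": [
    {"grip": 0.05, "linear": [0, 0.7, 0], "turn": 0},
    {"grip": 0.05, "linear": [0, 0, 0], "turn": 0}
  ]
}}

```text
clock: 8.55
eef_pos: [0.5936, 0.0128, 0.1131]
orientation: [-0.001, 1.0, 0.024, 0.0]
contact_force: [-0.5, 7.3, -0.8]
finger_gap: 0.153
grip_force: 15.0
```

The bar touches the stop (7 N). I'll ease off a little, lower it onto the deck and check contact.

>>> {"op": "jog_arm", "data": {
  "series": [
    {"grip": 0.05, "linear": [0, -0.6, 0], "turn": 0},
    {"grip": 0.05, "linear": [0, 0, 1], "turn": 0},
    {"grip": 0.05, "linear": [0, 0, 0], "turn": 0}
  ]
}}

```text
clock: 8.93
eef_pos: [0.5937, 0.0129, 0.1122]
orientation: [-0.0, 1.0, 0.024, 0.0]
contact_force: [-0.6, 5.3, 0.8]
finger_gap: 0.154
grip_force: 15.0
```

>>> {"op": "jog_arm", "data": {
  "series": [
    {"grip": 0.05, "linear": [0, 0, 0.6], "turn": 0},
    {"grip": 0.05, "linear": [0, 0, 0], "turn": 0}
  ]
}}

```text
clock: 9.18
eef_pos: [0.5937, 0.0129, 0.1122]
orientation: [-0.0, 1.0, 0.024, 0.0]
contact_force: [-2.3, 5.6, 4.9]
finger_gap: 0.149
grip_force: 15.0
```

>>> {"op": "jog_arm", "data": {
  "series": [
    {"grip": 0.4, "linear": [0, 0, 0], "turn": 0},
    {"grip": 0.4, "linear": [0, 0, 0], "turn": 0},
    {"grip": 0.4, "linear": [0, 0, 0], "turn": 0},
    {"grip": 0.4, "linear": [0, 0, 0], "turn": 0},
    {"grip": 0.4, "linear": [0, 0, -20], "turn": 0},
    {"grip": 0.4, "linear": [0, 0, -40], "turn": 0},
    {"grip": 0.5, "linear": [0, 0, -40], "turn": 0},
    {"grip": 0.5, "linear": [0, -30, 0], "turn": 0},
    {"grip": 0.5, "linear": [0, -30, 0], "turn": 0},
    {"grip": 0.5, "linear": [-3, -22, 0], "turn": 0},
    {"grip": 0.5, "linear": [0, 0, 0], "turn": 0},
    {"grip": 0.5, "linear": [0, 0, 0], "turn": 0}
  ]
}}

```text
clock: 10.68
eef_pos: [0.5865, 0.0938, 0.2113]
orientation: [0.0, 1.0, 0.025, -0.0]
contact_force: [-0.3, 0.9, 0.0]
finger_gap: 0.499
grip_force: 0.0
```

```bash
python3 - <<'E'
from h import *
im,C=shot('wrist','w4.png');o=bot.get_obs();print(o['eef_pos'],phi(o),o['contact_force'])
print('g',rects(im,C,'g',.102,None,200));print('y',rects(im,C,'y',.144));print('k',rects(im,C,'k',.138,(150,80,500,300),200))
E
```

```text
[0.58656369 0.09353689 0.21135621] 2.7872482905480083 [ 0.27134163 -0.14458655  0.30524908]
g [(array([535. ,  -3.9]), 39.0, 16.6, 2.45, array([453., 307.])), (array([638.3,   0.9]), 70.8, 16.7, 2.0, array([469., 161.])), (array([585.9, 200.4]), 158.7, 52.3, 2.5, array([169., 216.]))]
y [(array([602.7,  20.7]), 72.9, 28.5, 3.05, array([444., 230.]))]
k [(array([561.9,  47.3]), 22.6, 11.7, -87.25, array([394., 293.])), (array([557.6, 136.9]), 21.8, 11.7, -87.25, array([257., 293.])), (array([593.9, 102.3]), 64.4, 15.0, 1.76, array([310., 237.])), (array([654.3,  22.2]), 35.3, 4.7, 2.05, array([454., 143.])), (array([607.9, 166.8]), 114.9, 4.3, 2.51, array([203., 205.]))]
```

View pics/w4.png

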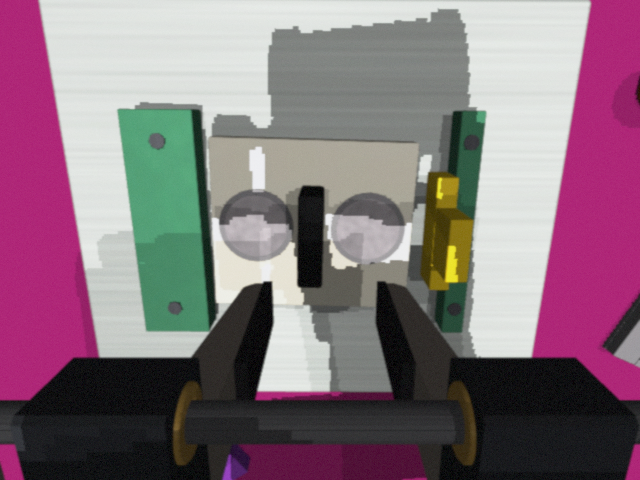

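The yellow bar stands flush along the slim stop (columns 424–472), with a gap to the plate's edge at about 415. The rib is at columns 298–323, rows 186–287. I'll grip the rib next.

>>> {"op": "jog_arm", "data": {
  "series": [
    {"grip": 0.5, "linear": [4, -8.3, 0], "turn": 0},
    {"grip": 0.5, "linear": [0, 0, 35], "turn": 0},
    {"grip": 0.5, "linear": [0, 0, 35], "turn": 0},
    {"grip": 0.5, "linear": [0, 0, 25], "turn": 0},
    {"grip": 0.5, "linear": [0, 0, 12], "turn": 0},
    {"grip": 0.5, "linear": [0, 0, 0], "turn": 0},
    {"grip": 0.05, "linear": [0, 0, 0], "turn": 0},
    {"grip": 0.05, "linear": [0, 0, 0], "turn": 0},
    {"grip": 0.05, "linear": [0, 0, 0], "turn": 0},
    {"grip": 0.05, "linear": [0, 0, 0], "turn": 0},
    {"grip": 0.05, "linear": [0, 0, 0], "turn": 0}
  ],
  "grip_force": 40
}}

```text
clock: 12.1
eef_pos: [0.5905, 0.1027, 0.1051]
orientation: [-0.0, 1.0, 0.024, 0.0]
contact_force: [-1.1, -0.6, 6.3]
finger_gap: 0.169
grip_force: 39.9
```

>>> {"op": "jog_arm", "data": {
  "series": [
    {"grip": 0.05, "linear": [0, 3, 0], "turn": 0},
    {"grip": 0.05, "linear": [0, 3, 0], "turn": 0},
    {"grip": 0.05, "linear": [0, 2, 0], "turn": 0},
    {"grip": 0.05, "linear": [0, 1, 0], "turn": 0},
    {"grip": 0.05, "linear": [0, 0, 0], "turn": 0},
    {"grip": 0.05, "linear": [0, 0, 0], "turn": 0}
  ]
}}

```text
clock: 12.85
eef_pos: [0.5912, 0.0945, 0.1051]
orientation: [-0.001, 1.0, 0.024, 0.001]
contact_force: [-1.0, 4.8, 5.6]
finger_gap: 0.171
grip_force: 39.9
```

>>> {"op": "jog_arm", "data": {
  "series": [
    {"grip": 0.05, "linear": [0, 1, 0], "turn": 0},
    {"grip": 0.05, "linear": [0, 1, 0], "turn": 0},
    {"grip": 0.05, "linear": [0, 0, 0], "turn": 0}
  ]
}}

```text
clock: 13.22
eef_pos: [0.5914, 0.0926, 0.1051]
orientation: [-0.001, 1.0, 0.024, 0.001]
contact_force: [0.5, 4.9, 5.2]
finger_gap: 0.171
grip_force: 39.9
```

>>> {"op": "jog_arm", "data": {
  "series": [
    {"grip": 0.05, "linear": [0, 1, 0], "turn": 0},
    {"grip": 0.05, "linear": [0, 0, 0], "turn": 0}
  ]
}}

```text
clock: 13.48
eef_pos: [0.5914, 0.0915, 0.1051]
orientation: [-0.001, 1.0, 0.024, 0.001]
contact_force: [0.1, 4.9, 5.3]
finger_gap: 0.174
grip_force: 39.9
```

Sliding friction is about 5 N, so I'll continue in small steps to contact.

>>> {"op": "jog_arm", "data": {
  "series": [
    {"grip": 0.05, "linear": [0, 1, 0], "turn": 0},
    {"grip": 0.05, "linear": [0, 0, 0], "turn": 0}
  ]
}}

```text
clock: 13.72
eef_pos: [0.5915, 0.0906, 0.1051]
orientation: [-0.001, 1.0, 0.024, 0.001]
contact_force: [-0.0, 3.9, 5.0]
finger_gap: 0.169
grip_force: 39.9
```

>>> {"op": "jog_arm", "data": {
  "series": [
    {"grip": 0.05, "linear": [0, 1, 0], "turn": 0},
    {"grip": 0.05, "linear": [0, 0, 0], "turn": 0}
  ]
}}

```text
clock: 13.98
eef_pos: [0.5915, 0.0899, 0.1051]
orientation: [-0.001, 1.0, 0.024, 0.001]
contact_force: [-0.3, 7.6, 5.7]
finger_gap: 0.173
grip_force: 39.9
```

>>> {"op": "jog_arm", "data": {
  "series": [
    {"grip": 0.05, "linear": [0, 1, 0], "turn": 0},
    {"grip": 0.05, "linear": [0, 0, 0], "turn": 0}
  ]
}}

```text
clock: 14.22
eef_pos: [0.5914, 0.0898, 0.1052]
orientation: [-0.002, 1.0, 0.024, 0.001]
contact_force: [-1.2, 11.9, 5.5]
finger_gap: 0.169
grip_force: 39.9
```

>>> {"op": "jog_arm", "data": {
  "series": [
    {"grip": 0.05, "linear": [0, 1, 0], "turn": 0},
    {"grip": 0.05, "linear": [0, 1, 0], "turn": 0},
    {"grip": 0.05, "linear": [0, 0.5, 0], "turn": 0},
    {"grip": 0.05, "linear": [0, 0, 0], "turn": 0},
    {"grip": 0.05, "linear": [0, 0, 0], "turn": 0},
    {"grip": 0.05, "linear": [0, 0, 0], "turn": 0}
  ]
}}

```text
clock: 14.98
eef_pos: [0.5915, 0.0897, 0.1055]
orientation: [-0.003, 1.0, 0.024, 0.001]
contact_force: [-2.8, 22.2, 7.5]
finger_gap: 0.173
grip_force: 39.9
```

```bash
python3 - <<'E'
from h import *
o=bot.get_obs();print(o['eef_pos'],phi(o),o['contact_force'],o['torque'])
q=o['orientation'];print(R.from_quat([q[1],q[2],q[3],q[0]]).as_matrix().round(4))
a,_=shot('wrist','w5.png');b,C=shot('side','s5.png')
cv2.imwrite('pics/c5.png',np.hstack([cv2.resize(a[:,160:,::-1],(400,400)),cv2.resize(b[220:370,180:330,::-1],(400,400))]))
E
```

```text
[0.59147468 0.08970999 0.10548417] 2.723845465301895 [-2.84048373 22.24827685  7.45408484] [3.86147864 0.49479476 0.01829215]
[[ 0.9989  0.0475  0.0014]
 [ 0.0475 -0.9988  0.0067]
 [ 0.0017 -0.0066 -1.    ]]
```

View pics/c5.png

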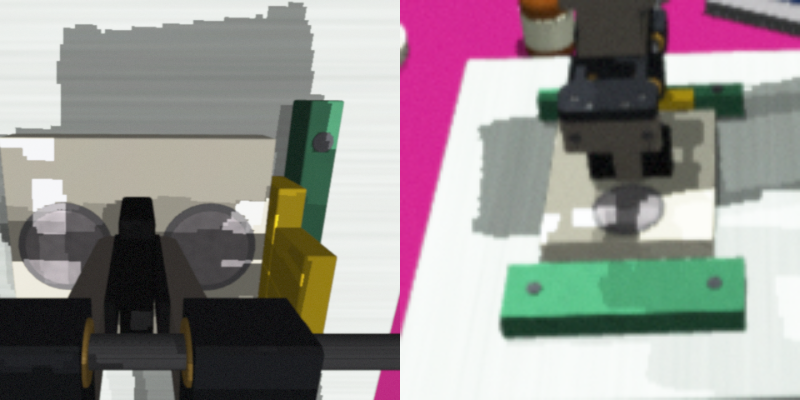

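The bar is clamped between the plate (left crop, edge at about column 275) and the stop. It is upright and parallel, pressed with about 22 N, and the tool tilt is under 0.4°. I'm handing the job in.

```bash
python3 -c "
from rig import bot
print(bot.finish_job())"
```

```text
the job is handed in; nothing more can be done
None
```

The job is handed in: the yellow bar stands clamped between the plate and the slim stop, the gripper still holds the rib and presses at about 22 N, and the hand-in call returned no verdict.

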